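# Clamp and key-test a chest lock

## Robot

A 7-joint arm with a two-finger parallel gripper is mounted at the origin on the work surface. World frame = base frame: x ahead of the robot, y to its left, z up, the work surface at z = 0. Lengths are in m, angles in rad, forces in N, time in s.
With the tool pointing down it reaches from about 0.4 to 0.85 m from the base axis. Payload 10.4 kg.
Tool frame: the origin (TCP) lies between the finger pads; the fingertips stand 14 mm ahead of it and the grasp point (between the pads) lies 5 mm behind it; z points along the fingers, y is the direction in which the jaws open and shut (so a half turn about z gives the same grasp; the last joint's range is limited). The gripper opens to 87 mm and grips with 3 to 60 N. Pads are 19 mm wide; open, the fingers measure 117 mm over their backs; the gripper's body (75 mm by 190 mm) begins 51 mm behind the grasp point.
Start: joints at [-1.2, 0.332, -0.065, 1.46, 0.022, 1.35, -0.088], TCP at [0.24, 0.577, 0.216] pointing down, gripper open.
Joint ranges: [-2.6, 2.6], [-0.5, 2.12], [-1.47, 1.34], [0.16, 2.42], [-1.27, 4.41], [0.06, 2.06], [-2.6, 2.6]. Speed limits (rad/s): [2.22, 2.22, 2.79, 2.79, 3.14, 3.14, 3.14].

## Interface

Orientations are given as a unit quaternion [x, y, z, w].
In Python, from bench import readout, camera, calibration, order gives the robot as it stands.
- The arm moves only by the tool apply_moves, never from a script. Its argument "deltas" is a list of rows, each an object with "translation": the shift along the world's x, y, z in m, a list of three; "turn": the turn, a rotation vector about the world's x, y, z in rad, a list of three; "hand": the finger opening in m, from 0 to 0.087. A call has 1 to 5 rows; each row shifts and turns the pose as measured when the row begins; what a row does not reach is not made up. A row lasts 1/10 s, in which the tool goes at most 50 mm and 8.59 degrees, less where a joint would pass 70% of its speed; a pose out of reach is approached as far as the arm can. A call with a gripper value outside its range is refused whole. The fingers move at their own pace and stop on an object; "newtons" is the grip in N (left out, the last holds). Time passes only in rows, so rows that do not move let the fingers close. It gives the time, the measured TCP pose, the force and the opening at its end, in the units of the state.
- readout.read_state(): the state, without advancing time (a new reading comes with each control period).
- camera(name): name is "scene" or "top"; returns the picture (384x512x3 uint8, red, green, blue); there is no depth.
- calibration(name): a dict with "fx", "fy", "cx", "cy" (pixels), "D" ([k1, k2, p1, p2, k3] as OpenCV has them; the pictures are not rectified), "extrinsics" (4x4, takes a point from world to camera coordinates). Camera axes: x right, y down, z forward; pixel columns grow to the right and rows downward; lengths in m; the calibration is good to about 2 mm. A picture is of the moment at which its call begins. calibration takes no time and is no camera call.
- order.close_job(): hands the job in, once; it reports no verdict.
The state is a dict: "time": time; "joint_positions": joint angles; "joint_vel": joint speeds; "joint_torque": joint torques, N m; "ee_pos": TCP position; "eef_rot": TCP orientation; "ft_force": force on the tool from outside, world axes, zero at the start; "torque": the same for the moment, N m; "width": finger opening in m.
Only numpy, scipy, OpenCV 4.12 (cv2) and the standard library are available. Lean on these libraries where they do the work, as an engineer would, in place of code of your own. Each camera call takes 0.05 s, during which the arm holds its last target. There are 200 camera calls.

## Task

Bench-test the green chest lock: first swing the red-sleeved toggle clamp over centre so that its foot holds the lock down in its nest, then take the black iron key from the rack, push it down into the brass cylinder, wiggling past the sticky pins until its shoulder sits on the cylinder, and turn it a quarter turn clockwise (seen from above), as far as it goes. The cylinder springs back if let go, so finish while still gripping the key and holding it turned, with the clamp still closed; leave the lock in its nest, and leave the other two keys and the loose fittings alone.

Things in the scene. Friction and masses are not known exactly. Their poses are not given: they have to be found in the camera images.
- clamp_pivot (a point): Toggle clamp's pivot, on the hinge axis, 72 mm above the table, between steel cheeks (34 mm along x, 40 mm with the pin, 30 mm along y, top 13 mm above the pivot). Axes are the fixed aluminium nest's: x the level hinge axis, z up, -y from the pivot towards the lock, whose clamped end starts 55 mm off and whose cylinder axis is about 138 mm off.
- clamp_grip (a point): Middle of the red round sleeve (16 mm diameter, 34 mm long) on the clamp arm, 50 mm from the pivot. The arm is 82 mm long; 75 mm from the pivot a 16 mm rubber foot reaches 28 mm off its axis on the side that faces the lock. Axes as the pivot's when closed (arm along -y).
- clamp (a joint): Clamp arm angle, rad: 0 closed (arm level, foot on the lock), 1.57 upright, up to 1.9 open (leaning back, away from the lock). An over-centre spring drives it away from about 1.25: above, it stays open; below, it snaps shut by itself and holds the lock with about 4.5 N. From open it takes about 5 N on the sleeve, pushed along the pivot's -y.
- keyhole (a point): Centre of the keyway's mouth in the top face of the brass plug, 56 mm above the table. z up; x along the slot's 16 mm length, y across its 6.6 mm width; vertical, 36 mm deep. It turns with the plug. A 46 mm brass collar around it is 1 mm lower; the lock's green case top is 12 mm lower.
- plug (a joint): Turn of the plug, rad: 0 at rest, growing clockwise from above, stop at 1.57. A spring (0.015 Nm at rest, 0.085 at the stop) returns it. With the play in the slot the key turns 0.1 to 0.2 rad more than the plug. Sprung pins 10 and 22 mm down press on the blade's flat faces: pushing in takes up to about 8 N, less with small twists.
- key_grip (a point): Bow (head) centre of the black iron key: square bow with a square hole, 36 mm wide (x), 8 mm thick (y), 34 mm high (z, up). The shoulder's underside is 33 mm below, the tip 67 mm below. Blade 14 (x) x 5 (y) x 34 mm, same both ways round. About 90 g. It stands blade down in one of three slots, 64 mm apart, of a dark wooden rack 50 x 190 x 42 mm, shoulder on its top.
- key_shoulder (a point): Centre of the underside of the black key's shoulder (26 x 12 mm, 5 mm thick), which comes down onto the keyhole's mouth when the key is fully in. Same axes as the key's grip point.
- brass_key_grip (a point): Bow centre of the brass key (round bow, 34 mm diameter, 8 mm thick), standing in the same rack: leave it.
- copper_key_grip (a point): Bow centre of the copper key (round bow, 34 mm diameter, 8 mm thick), standing in the same rack: leave it.
- lock: The green steel lock case, 60 x 110 x 32 mm, loose in a low-walled nest; origin at the middle of its underside, z up, y along its length (clamped end +y, cylinder 28 mm towards -y). It must stay in its nest.
- key: The black iron key, origin at the tip of its blade, z up along the key, 67 mm below the bow's centre.
- latch: Brass porthole latch, 40 x 75 x 30 mm, lying at the back: leave it.
- swivel: Bronze swivel, about 106 x 42 x 18 mm, lying at the back: leave it.
- ferrule: Copper ferrule, a ring 32 mm across and 28 mm high, at the back: leave it.
- shackle: Galvanised shackle, about 67 x 56 x 13 mm, lying at the back: leave it.
There are look-alikes about, which are no part of the job. Leave any pink or turquoise look-alike of the key alone.

How it is judged:
On the way, in this order (a step that is already met when the one before it is completed fails the run):
1. the clamp is swung shut onto the lock while the key is still out of the cylinder (value of joint clamp between -0.06 and 0.06 rad and distance between key_shoulder and keyhole above 0.03 m), for 0.2 s.
2. the black key is fully in the cylinder, shoulder on the mouth, clamp still closed (value of joint clamp between -0.06 and 0.06 rad and distance between key_shoulder and keyhole below 0.004 m and angle between key_grip's own z axis and vertical below 0.12 rad), for 0.1 s.
At the end, for the whole second after the job is handed in: The clamp is closed on the lock (within 0.06 rad), the black key's shoulder is within 4 mm of the keyhole's mouth and the key within 0.12 rad of upright, the plug is turned more than 1.3 rad (of 1.57), the fingers still grip the key (over 1 N), and the lock is within 10 mm of where it started (all of step 2 and value of joint plug above 1.3 rad and contact force between the fingers and key above 1 N and distance of lock from where it was at the start of the episode below 0.01 m); the arm keeps its last pose, push and grip.
It fails at once if the lock leaves its nest (distance of lock from where it was at the start of the episode above 0.015 m).
It fails at once if another key is disturbed (distance of any of brass_key_grip, copper_key_grip from where it was at the start of the episode above 0.015 m).
It fails at once if a loose fitting is disturbed (distance of any of latch, swivel, ferrule, shackle from where it was at the start of the episode above 0.02 m).
It also fails if it takes over 72 s, if anything falls off the work surface, if the arm or the gripper's body presses on something with over 40 N, if the wrist force passes 120 N, or if a joint passes its speed limit or range.

## Working session

There is one attempt and no reset: what is moved stays moved. The work goes in short steps, Python scripts to look and compute and a tool call to move; the robot and the scene stay as the last step left them, time stands still between calls to the robot, and variables do not carry over. Pictures are saved under pics/ and viewed, about 8 in all and at most 12, crops included, and the job is handed in when it is done.

Besides the shell and the picture viewer there is one more tool, called in YAML: its name, and indented under it one key for each argument. apply_moves: Moves the arm, as the interface text tells. Its arguments: {"type":"object","properties":{"deltas":{"type":"array","items":{"type":"object","properties":{"translation":{"type":"array","items":{"type":"number"}},"turn":{"type":"array","items":{"type":"number"}},"hand":{"type":"number"}}}},"newtons":{"type":"number"}},"required":["deltas"]}

```bash
mkdir -p pics
cat > h.py <<'E'
import numpy as np, cv2
from bench import readout, camera, calibration, order
def snap(n,f): cv2.imwrite('pics/'+f,camera(n)[:,:,::-1])
def crop(f,o,x0,y0,x1,y1,s):
    i=cv2.imread('pics/'+f)[y0:y1,x0:x1]; cv2.imwrite('pics/'+o,cv2.resize(i,None,fx=s,fy=s,interpolation=cv2.INTER_CUBIC))
def K(c): return np.array([[c['fx'],0,c['cx']],[0,c['fy'],c['cy']],[0,0,1.]])
def ray(n,u,v):
    c=calibration(n);E=np.array(c['extrinsics']);p=cv2.undistortPoints(np.array([[[u,v]]],float),K(c),np.array(c['D'])).ravel()
    R=E[:3,:3];return -R.T@E[:3,3], R.T@np.array([p[0],p[1],1])
def atz(n,u,v,z):
    o,d=ray(n,u,v);return o+d*(z-o[2])/d[2]
def proj(n,P):
    c=calibration(n);E=np.array(c['extrinsics']);r=cv2.Rodrigues(E[:3,:3])[0]
    return cv2.projectPoints(np.array(P,float).reshape(-1,3),r,E[:3,3],K(c),np.array(c['D']))[0].reshape(-1,2)
def tri(a,b):
    A=np.zeros((3,3));y=np.zeros(3)
    for n,u,v in((('scene',)+tuple(a)),('top',)+tuple(b)):
        o,d=ray(n,u,v);d/=np.linalg.norm(d);M=np.eye(3)-np.outer(d,d);A+=M;y+=M@o
    return np.linalg.solve(A,y)
E
python3 - <<'E'
from h import *
snap('scene','s0.png');snap('top','t0.png')
a=cv2.imread('pics/s0.png');b=cv2.imread('pics/t0.png')
cv2.imwrite('pics/s0b.png',cv2.resize(a,(800,600)));cv2.imwrite('pics/t0b.png',cv2.resize(b,(800,600)))
for n in('scene','top'):
    o,d=ray(n,256,192);print(n,o,d)
print(readout.read_state())
E
```

```text
scene [ 0.9310671  -0.34841896  0.60724006] [-0.50971787  0.50418052 -0.69722366]
top [ 5.06969574e-01 -3.37498679e-04  8.64103374e-01] [ 0.06253206 -0.01495563 -0.9980949 ]
{'time': 0.1, 'joint_positions': array([-1.19961573,  0.33282826, -0.06469662,  1.4608728 ,  0.02160492,
        1.34986727, -0.08847707]), 'joint_vel': array([ 6.27075409e-04, -3.88004533e-05, -3.66653371e-04, -3.68119909e-03,
        1.39604947e-03, -1.03779096e-03,  3.64035926e-04]), 'joint_torque': array([ 8.14247924e-04, -6.24544930e+01,  2.42913858e-02, -3.90720892e+01,
       -6.12964737e-02,  3.65304819e-02,  7.06949891e-06]), 'ee_pos': array([0.23967303, 0.57683772, 0.21521387]), 'eef_rot': array([ 1.95600827e-01,  9.80683388e-01, -6.33053584e-04, -9.43841153e-05]), 'ft_force': array([-0.0804428 , -0.17066595,  0.69455694]), 'torque': array([ 0.00447513, -0.01643232, -0.00257752]), 'width': 0.08690939373028503}
```

View pics/s0b.png

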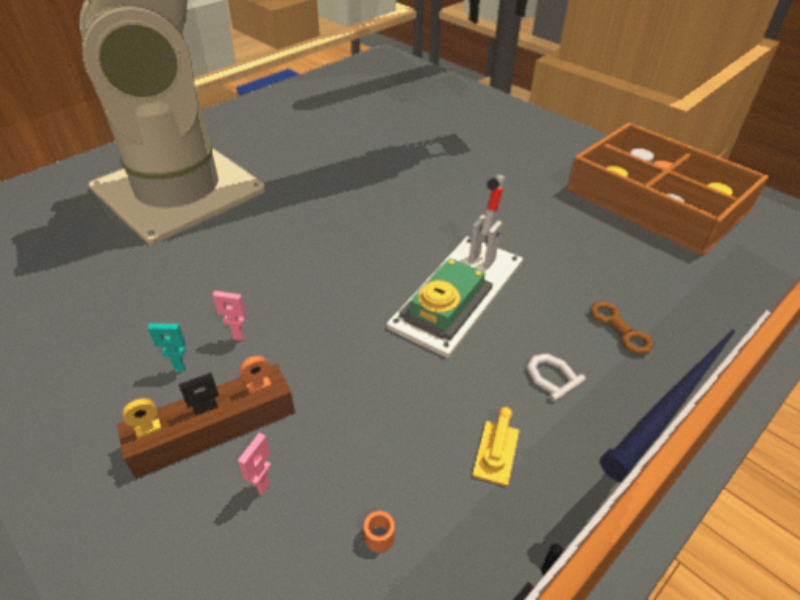

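View pics/t0b.png

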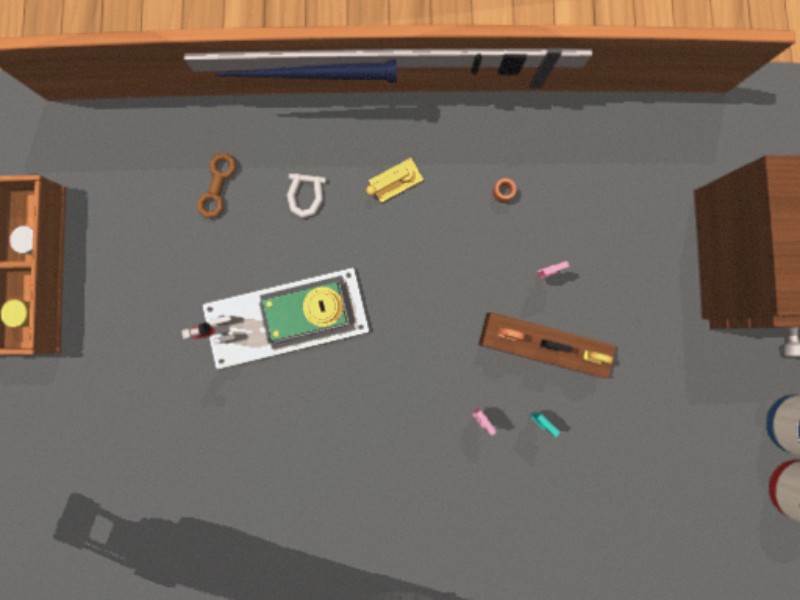

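The scene view (800x600 scale) shows the rack with brass, black and copper keys at (140,412), (200,390) and (255,370), the lock cylinder at (440,292), and the clamp standing upright with its red sleeve at (495,198). In the top view the keyhole is at (322,306), the black key at (557,345) and the clamp at (205,330). Next I'll enlarge these areas in one montage.

Run:
```python
from h import *
s=cv2.imread('pics/s0.png');t=cv2.imread('pics/t0.png')
# each crop 80x60 or 100x75 -> 400x300
def c(i,x,y,w=100): return cv2.resize(i[y:y+w*3//4,x:x+w],(400,300),interpolation=cv2.INTER_CUBIC)
m=np.vstack([np.hstack([c(t,115,165,125),c(t,300,190)]),np.hstack([c(s,240,110,110),c(s,75,225,120)])])
cv2.imwrite('pics/m0.png',m)
```

```text
(no output)
```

View pics/m0.png

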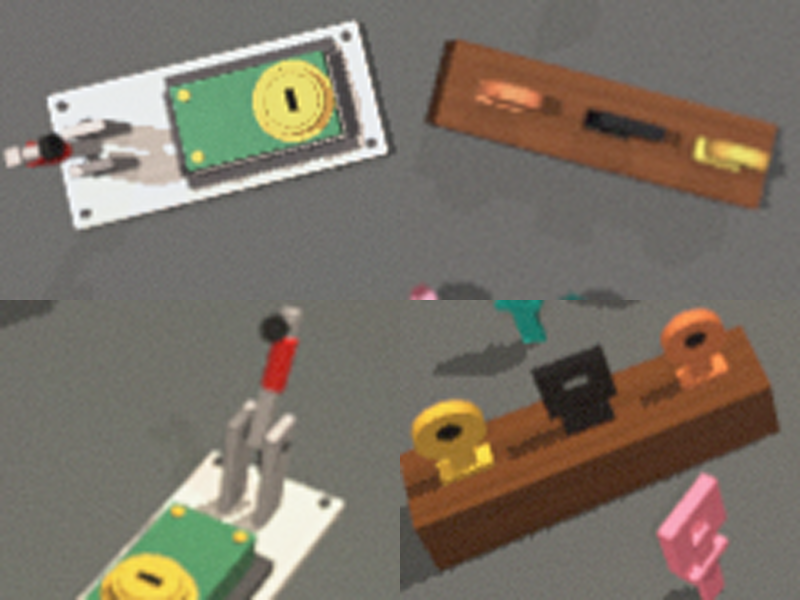

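Readings in montage pixels:
- **Top, lock:** keyhole slot at (291,100), plate corners at (48,97), (358,20), (392,152) and (77,229), cheeks at about (105,145), sleeve near (45,152).
- **Top, rack:** black bow's top centre at (626,124).
- **Scene:** sleeve at (280,366), bow hole at (575,382).

Run:
```python
from h import *
np.set_printoptions(precision=4,suppress=True)
T1=lambda x,y:((x+.5)/3.2-.5+115,(y+.5)/3.2-.5+165)
T2=lambda x,y:((x-400+.5)/4-.5+300,(y+.5)/4-.5+190)
f3=400/110;S3=lambda x,y:((x+.5)/f3-.5+240,(y-300+.5)/f3-.5+110)
f4=400/120;S4=lambda x,y:((x-400+.5)/f4-.5+75,(y-300+.5)/f4-.5+225)
kh=atz('top',*T1(291,100),.056);print('keyhole top',kh,'scene',atz('scene',*S3(150,579),.056))
C=[atz('top',*T1(*p),.008) for p in((48,97),(358,20),(392,152),(77,229))]
print(np.array(C));d1=C[0]-C[1];d2=C[3]-C[2]
for d in(d1,d2,C[1]-C[2],C[0]-C[3]):print(np.linalg.norm(d),np.degrees(np.arctan2(d[1],d[0])))
a=np.arctan2((d1+d2)[1],(d1+d2)[0]);n=np.array([np.cos(a),np.sin(a),0]);print('nest +y',n)
pv=kh+.138*n;pv[2]=.072;print('pivot',pv)
print('sleeve tri',tri(S3(280,366),T1(62,152)))
x=np.array([n[1],-n[0],0])
for th in(1.57,1.7,1.8,1.9):
    P=[pv+r*(-n*np.cos(th)+np.array([0,0,np.sin(th)])) for r in(0,.05,.082)]
    s=proj('scene',P);t=proj('top',P);print(th,[((u-240+.5)*f3,(v-110+.5)*f3+300) for u,v in s],[((u-114.5)*3.2,(v-164.5)*3.2) for u,v in t])
print('bow scene z.075',atz('scene',*S4(575,382),.075),'top .092',atz('top',*T2(626,124),.092),tri(S4(575,382),T2(626,124)))
r=[atz('top',*T2(*p),.042) for p in((460,42),(776,127),(758,208),(438,122))]
print(np.array(r))
for d in(r[0]-r[1],r[3]-r[2],r[0]-r[3],r[1]-r[2]):print(np.linalg.norm(d),np.degrees(np.arctan2(d[1],d[0])))
for nme,p in(('cop',(512,95)),('brass',(733,155))):print(nme,atz('top',*T2(*p),.092))
```

```text
keyhole top [0.5507 0.0995 0.056 ] scene [0.5524 0.1004 0.056 ]
[[0.5584 0.2849 0.008 ]
 [0.6117 0.0556 0.008 ]
 [0.514  0.0318 0.008 ]
 [0.4614 0.2629 0.008 ]]
0.23543880723709498 103.08819684792431
0.2369708371258808 102.82617047043075
0.10051553292151726 13.706988427260203
0.09942694566930706 12.83233065972851
nest +y [-0.2242  0.9745  0.    ]
pivot [0.5198 0.234  0.072 ]
sleeve tri [0.5194 0.2413 0.1206]
1.57 [(np.float64(257.6212860721489), np.float64(436.2027784762105)), (np.float64(266.4054017765166), np.float64(370.8563497027469)), (np.float64(272.4264220160008), np.float64(326.0997297107339))] [(np.float64(91.25488746373104), np.float64(147.89269311492862)), (np.float64(68.27511792016358), np.float64(146.93650171038718)), (np.float64(51.899423078168915), np.float64(146.25196502148))]
1.7 [(np.float64(257.6212860721489), np.float64(436.2027784762105)), (np.float64(271.0877722595962), np.float64(366.3235910857481)), (np.float64(280.23998246297214), np.float64(318.8581922192553))] [(np.float64(91.25488746373104), np.float64(147.89269311492862)), (np.float64(58.64072948784724), 
[... 613 characters left out ...]
736615)), (np.float64(291.165707548216), np.float64(312.0450667491439))] [(np.float64(91.25488746373104), np.float64(147.89269311492862)), (np.float64(45.077388216933926), np.float64(153.03436256544646)), (np.float64(12.418237131423666), np.float64(156.66540061608177))]
bow scene z.075 [ 0.4888 -0.2261  0.075 ] top .092 [ 0.4907 -0.2241  0.092 ] [ 0.4908 -0.2274  0.0782]
[[ 0.5378 -0.1452  0.042 ]
 [ 0.4861 -0.3254  0.042 ]
 [ 0.4405 -0.313   0.042 ]
 [ 0.4929 -0.1314  0.042 ]]
0.1875248346591721 73.97426141272365
0.18905619554919204 73.88976369082727
0.046961298842467934 -17.062374819457045
0.04723734275865628 -15.199041718317268
cop [ 0.5073 -0.1633  0.092 ]
brass [ 0.473  -0.2815  0.092 ]
```

apply_moves:
  deltas:
    - {"translation": [0.033,-0.034,0],"turn": [0,0,-0.13],"hand": 0}
    - {"translation": [0.033,-0.034,0],"turn": [0,0,-0.13],"hand": 0}
    - {"translation": [0.033,-0.034,0],"turn": [0,0,-0.13],"hand": 0}
    - {"translation": [0.033,-0.034,0],"turn": [0,0,-0.13],"hand": 0}
    - {"translation": [0.033,-0.034,0],"turn": [0,0,-0.13],"hand": 0}
  newtons: 20

```text
time: 0.6
ee_pos: [0.4007, 0.4052, 0.2123]
eef_rot: [0.502, 0.865, -0.001, -0.003]
ft_force: [1.6, 0.4, 0.8]
width: 0.0551
```

apply_moves:
  deltas:
    - {"translation": [0.03,-0.03,0],"turn": [0,0,-0.13],"hand": 0}
    - {"translation": [0.03,-0.03,0],"turn": [0,0,-0.13],"hand": 0}
    - {"translation": [0.03,-0.03,0.0],"turn": [0,0,-0.03],"hand": 0}
    - {"translation": [0.013,-0.013,0.0],"turn": [0,0,0],"hand": 0}
    - {"translation": [0.0,0.0,0.0],"turn": [0,0,0],"hand": 0}

```text
time: 1.1
ee_pos: [0.5115, 0.289, 0.2112]
eef_rot: [0.633, 0.774, -0.002, -0.002]
ft_force: [-0.8, 0.2, 0.7]
width: 0.0153
```

Run:
```python
from h import *
s=readout.read_state();print(s['ee_pos'],s['eef_rot'],s['ft_force'],s['joint_positions'])
snap('scene','s1.png');snap('top','t1.png')
s=cv2.imread('pics/s1.png');t=cv2.imread('pics/t1.png')
c=lambda i,x,y,w:cv2.resize(i[y:y+w*3//2,x:x+w],(400,600),interpolation=cv2.INTER_CUBIC)
cv2.imwrite('pics/m1.png',np.hstack([c(s,240,40,120),c(t,90,120,120)]))
print(proj('scene',[[.5027,.3083,.072],[.5198,.234,.072]]))
```

```text
[0.51150638 0.28896787 0.21121544] [ 0.63280944  0.77430192 -0.00238487 -0.00174718] [-0.78717794  0.1735583   0.73881869] [-0.81597021  0.25539695  0.270506    1.58104715 -0.07154382  1.32033485
 -0.33525137]
[[324.58057271 130.94578682]
 [310.34832619 146.95688908]]
```

View pics/m1.png

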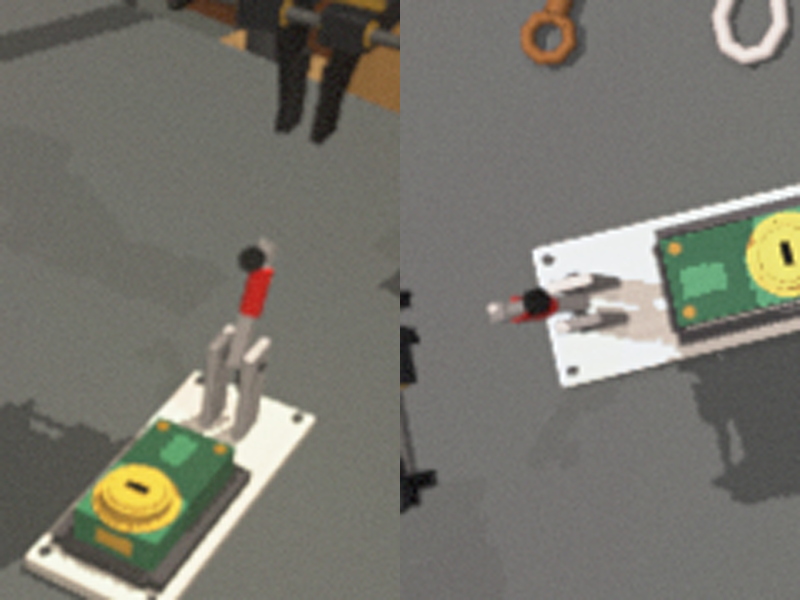

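The fingers hang at the left of the scene crop at (300,130), clear behind the clamp. The arm leans back with its sleeve at (256,290). I'll lower behind the sleeve, then push along the nest's -y.

apply_moves:
  deltas:
    - {"translation": [-0.003,0.01,-0.01],"turn": [0,0,0],"hand": 0}
    - {"translation": [-0.002,0.002,-0.025],"turn": [0,0,0],"hand": 0}
    - {"translation": [-0.001,0,-0.025],"turn": [0,0,0],"hand": 0}
    - {"translation": [0,0,-0.022],"turn": [0,0,0],"hand": 0}
    - {"translation": [0,0,0],"turn": [0,0,0],"hand": 0}

```text
time: 1.7
ee_pos: [0.4949, 0.3157, 0.1238]
eef_rot: [0.625, 0.78, -0.002, -0.005]
ft_force: [-1.0, -0.1, -0.1]
width: 0.0003
```

apply_moves:
  deltas:
    - {"translation": [0.006,-0.015,0],"turn": [0,0,0],"hand": 0}
    - {"translation": [0.005,-0.015,0],"turn": [0,0,0],"hand": 0}
    - {"translation": [0.004,-0.01,0],"turn": [0,0,0],"hand": 0}
    - {"translation": [0.002,-0.008,0],"turn": [0,0,0],"hand": 0}
    - {"translation": [0.002,-0.006,0],"turn": [0,0,0],"hand": 0}

```text
time: 2.2
ee_pos: [0.5143, 0.2624, 0.1275]
eef_rot: [0.623, 0.782, 0.001, -0.006]
ft_force: [-1.8, 1.8, 0.9]
width: 0.0007
```

apply_moves:
  deltas:
    - {"translation": [0.002,-0.008,-0.001],"turn": [0,0,0],"hand": 0}
    - {"translation": [0.002,-0.008,-0.001],"turn": [0,0,0],"hand": 0}
    - {"translation": [0.002,-0.008,0],"turn": [0,0,0],"hand": 0}
    - {"translation": [0.002,-0.008,0],"turn": [0,0,0],"hand": 0}
    - {"translation": [0.001,-0.005,0],"turn": [0,0,0],"hand": 0}

```text
time: 2.7
ee_pos: [0.5248, 0.222, 0.1263]
eef_rot: [0.623, 0.782, 0.002, -0.005]
ft_force: [-0.2, 0.0, -0.5]
width: 0.0001
```

Run:
```python
from h import *
s=readout.read_state();print(s['ee_pos'],s['ft_force'])
snap('scene','s2.png');crop('s2.png','s2b.png',230,80,350,230,4)
```

```text
[0.52478486 0.22198154 0.1263378 ] [-0.16447932  0.04648525 -0.53126302]
```

View pics/s2b.png

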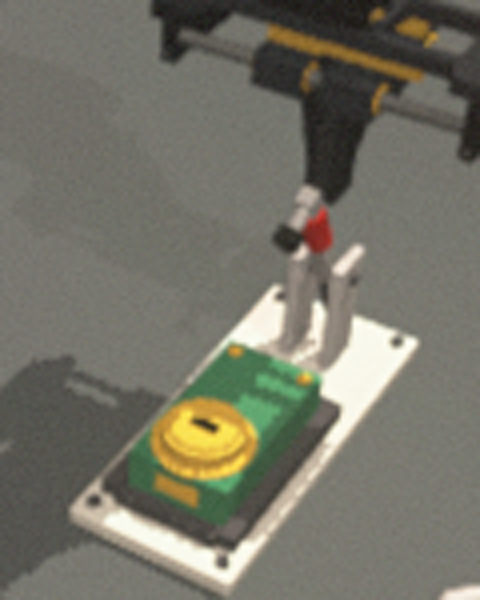

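The clamp arm is swinging towards the lock, with the sleeve at (318,230) in the crop, and the force is back to zero. I'll lift and travel to above the rack while it snaps shut.

apply_moves:
  deltas:
    - {"translation": [0,0,0.04],"turn": [0,0,0],"hand": 0}
    - {"translation": [-0.002,-0.02,0.04],"turn": [0,0,0],"hand": 0.0}
    - {"translation": [-0.004,-0.045,0.01],"turn": [0,0,-0.1],"hand": 0.06}
    - {"translation": [-0.004,-0.045,0],"turn": [0,0,-0.1],"hand": 0.06}
    - {"translation": [-0.004,-0.045,0],"turn": [0,0,-0.1],"hand": 0.06}

```text
time: 3.25
ee_pos: [0.5089, 0.0648, 0.2174]
eef_rot: [0.733, 0.68, 0.0, -0.005]
ft_force: [0.6, -0.8, 0.3]
width: 0.0168
```

apply_moves:
  deltas:
    - {"translation": [-0.004,-0.045,0],"turn": [0,0,-0.1],"hand": 0.06}
    - {"translation": [-0.004,-0.045,0],"turn": [0,0,-0.1],"hand": 0.06}
    - {"translation": [-0.004,-0.045,0],"turn": [0,0,0],"hand": 0.06}
    - {"translation": [-0.004,-0.04,0],"turn": [0,0,0],"hand": 0.06}
    - {"translation": [0,0,0],"turn": [0,0,0],"hand": 0.06}

```text
time: 3.75
ee_pos: [0.4888, -0.1259, 0.218]
eef_rot: [0.805, 0.594, 0.001, -0.004]
ft_force: [0.1, 0.7, 0.5]
width: 0.0554
```

```bash
cat >> h.py <<'E'
from scipy.spatial.transform import Rotation as Ro
np.set_printoptions(precision=4,suppress=True)
def st(yaw=None):
    s=readout.read_state();R=Ro.from_quat(s['eef_rot']);y=R.apply([0,1,0]);yw=np.degrees(np.arctan2(y[1],y[0]))
    print('t',s['time'],'p',s['ee_pos'],'yaw',round(yw,2),'F',s['ft_force'],'M',s['torque'],'w',round(s['width'],4))
    print('q',s['joint_positions'])
    yaw=np.radians(yw if yaw is None else yaw)
    G=Ro.from_matrix(np.column_stack([[np.sin(yaw),-np.cos(yaw),0],[np.cos(yaw),np.sin(yaw),0],[0,0,-1]]))
    print('turn needed',(G*R.inv()).as_rotvec())
    return s
E
python3 - <<'E'
from h import *
st(-16.1)
E
```

```text
t 3.75 p [ 0.4888 -0.1259  0.218 ] yaw -17.14 F [0.1267 0.7351 0.4665] M [-0.0676  0.0869  0.011 ] w 0.0554
q [-0.4068  0.0569  0.6015  1.7933 -0.0399  1.3065 -0.0946]Traceback (most recent call last):
  File "<stdin>", line 2, in <module>
  File "h.py", line 27, in st
    G=Ro.from_matrix(np.column_stack([[np.sin(yaw),-np.cos(yaw),0],[np.cos(yaw),np.sin(yaw),0],[0,0,-1]]))
  File "scipy/spatial/transform/_rotation.pyx", line 1143, in scipy.spatial.transform._rotation.Rotation.from_matrix
ValueError: Non-positive determinant (left-handed or null coordinate frame) in rotation matrix 0: [[-0.2773  0.9608  0.    ]
 [-0.9608 -0.2773  0.    ]
 [ 0.      0.     -1.    ]].
```

```bash
sed -i 's/\[\[np.sin(yaw),-np.cos(yaw),0\]/[[-np.sin(yaw),np.cos(yaw),0]/' h.py; python3 -c "
from h import *
st(-16.1)"
```

```text
t 3.75 p [ 0.4888 -0.1259  0.218 ] yaw -17.14 F [0.1267 0.7351 0.4665] M [-0.0676  0.0869  0.011 ] w 0.0554
q [-0.4068  0.0569  0.6015  1.7933 -0.0399  1.3065 -0.0946]
turn needed [-0.0071 -0.0037  0.0182]
```

apply_moves:
  deltas:
    - {"translation": [0.0,-0.04,-0.02],"turn": [0,0,0.01],"hand": 0.05}
    - {"translation": [0,-0.035,-0.02],"turn": [0,0,0.01],"hand": 0.05}
    - {"translation": [0,-0.015,-0.02],"turn": [0,0,0],"hand": 0.05}
    - {"translation": [0,0,-0.015],"turn": [0,0,0],"hand": 0.05}
    - {"translation": [0,0,0],"turn": [0,0,0],"hand": 0.05}

```text
time: 4.25
ee_pos: [0.488, -0.2191, 0.1408]
eef_rot: [0.799, 0.602, 0.0, -0.003]
ft_force: [1.1, 0.0, 0.1]
width: 0.0498
```

Run:
```python
from h import *
st(-16.1)
snap('scene','s3.png');snap('top','t3.png')
s=cv2.imread('pics/s3.png');t=cv2.imread('pics/t3.png')
c=lambda i,x,y,w:cv2.resize(i[y:y+w*3//4,x:x+w],(400,300),interpolation=cv2.INTER_CUBIC)
cv2.imwrite('pics/m3.png',np.vstack([np.hstack([c(s,75,205,120),c(t,290,170,120)]),np.hstack([c(s,240,110,110),c(t,115,165,125)])]))
```

```text
t 4.25 p [ 0.488  -0.2191  0.1408] yaw -16.0 F [1.0902 0.039  0.1058] M [-0.0906  0.0434  0.0207] w 0.0498
q [-0.2563  0.22    0.6782  1.823  -0.1546  1.1563  0.1942]
turn needed [-0.006  -0.0035 -0.0017]
```

View pics/m3.png

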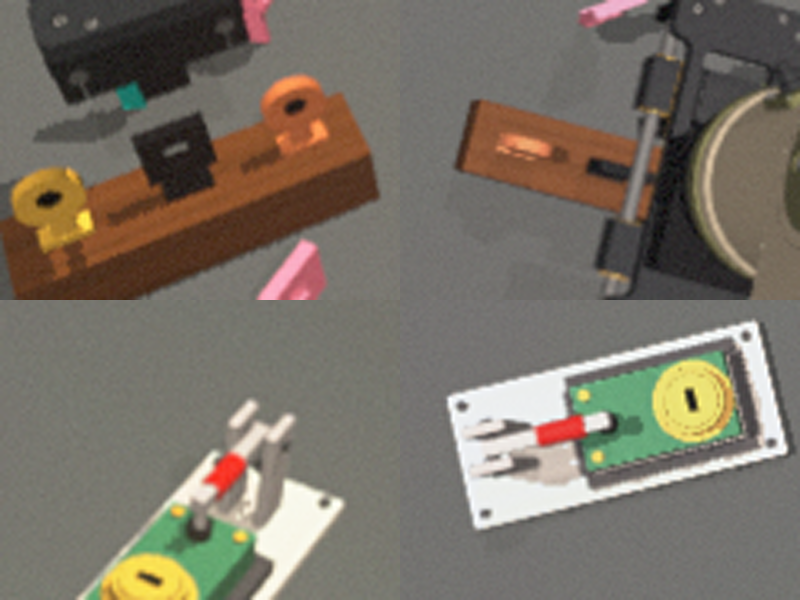

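The bottom crops show the clamp closed, with the foot on the lock and the arm level. The key is untouched, its bow hole at (176,151) in the scene crop. Now I'll lower onto the bow and grip it.

apply_moves:
  deltas:
    - {"translation": [0.002,-0.006,-0.01],"turn": [-0.006,-0.003,0],"hand": 0.05}
    - {"translation": [0,0,-0.02],"turn": [0,0,0],"hand": 0.05}
    - {"translation": [0,0,-0.02],"turn": [0,0,0],"hand": 0.05}
    - {"translation": [0,0,-0.01],"turn": [0,0,0],"hand": 0.05}
    - {"translation": [0,0,0],"turn": [0,0,0],"hand": 0.05}
  newtons: 25

```text
time: 4.85
ee_pos: [0.4951, -0.224, 0.0835]
eef_rot: [0.797, 0.604, 0.003, 0.004]
ft_force: [-0.7, 0.0, -0.1]
width: 0.0499
```

```bash
python3 -c "
from h import *
st(-16.1)"
```

```text
t 4.85 p [ 0.4951 -0.224   0.0835] yaw -15.65 F [-0.6668  0.0347 -0.0759] M [-0.1015  0.1036  0.0051] w 0.0499
q [-0.2242  0.3019  0.6587  1.872  -0.2169  1.0284  0.2505]
turn needed [ 0.0019  0.0101 -0.0079]
```

apply_moves:
  deltas:
    - {"translation": [-0.004,-0.001,-0.006],"turn": [0.002,0.009,-0.007],"hand": 0.05}
    - {"translation": [0,0,-0.004],"turn": [0,0,0],"hand": 0.05}
    - {"translation": [0,0,0],"turn": [0,0,0],"hand": 0.05}

```text
time: 5.15
ee_pos: [0.4919, -0.2253, 0.0744]
eef_rot: [0.799, 0.601, 0.001, 0.001]
ft_force: [0.2, -0.0, 1.2]
width: 0.0501
```

```bash
python3 -c "
from h import *
st(-16.1)"
```

```text
t 5.15 p [ 0.4919 -0.2253  0.0744] yaw -16.05 F [ 0.2465 -0.0467  1.1622] M [-0.0971  0.1141 -0.0125] w 0.0501
q [-0.2175  0.3162  0.6569  1.8788 -0.226   1.0184  0.2545]
turn needed [ 0.0002  0.0026 -0.0009]
```

apply_moves:
  deltas:
    - {"translation": [-0.0015,0,-0.004],"turn": [0,0.002,0],"hand": 0.05}
    - {"translation": [0,0,0],"turn": [0,0,0],"hand": 0.02}
    - {"translation": [0,0,0],"turn": [0,0,0],"hand": 0.0}
    - {"translation": [0,0,0],"turn": [0,0,0],"hand": 0.0}
    - {"translation": [0,0,0],"turn": [0,0,0],"hand": 0.0}

```text
time: 5.65
ee_pos: [0.4911, -0.2256, 0.0712]
eef_rot: [0.799, 0.601, 0.001, 0.001]
ft_force: [0.8, -0.4, 0.5]
width: 0.0255
```

apply_moves:
  deltas:
    - {"translation": [0,0,0],"turn": [0,0,0],"hand": 0.0}
    - {"translation": [0,0,0],"turn": [0,0,0],"hand": 0.0}

```text
time: 5.85
ee_pos: [0.4912, -0.2256, 0.0714]
eef_rot: [0.799, 0.602, 0.001, 0.001]
ft_force: [-0.3, -0.2, 0.4]
width: 0.0102
```

```bash
python3 -c "
from h import *
st(-16.1)"
```

```text
t 5.85 p [ 0.4912 -0.2256  0.0714] yaw -16.04 F [-0.3035 -0.1659  0.3576] M [-0.1206  0.0863 -0.0031] w 0.0102
q [-0.2158  0.3191  0.6559  1.8828 -0.2284  1.0118  0.2574]
turn needed [ 0.0006  0.0028 -0.001 ]
```

apply_moves:
  deltas:
    - {"translation": [0,0,0],"turn": [0,0,0],"hand": 0.0}
    - {"translation": [0,0,0],"turn": [0,0,0],"hand": 0.0}
    - {"translation": [0,0,0.01],"turn": [0,0,0],"hand": 0.0}
    - {"translation": [0,0,0.02],"turn": [0,0,0],"hand": 0.0}
    - {"translation": [0,0,0.03],"turn": [0,0,0],"hand": 0.0}
  newtons: 40

```text
time: 6.35
ee_pos: [0.4886, -0.2247, 0.1305]
eef_rot: [0.799, 0.601, -0.002, -0.001]
ft_force: [1.0, 0.6, 0.4]
width: 0.0074
```

```bash
python3 -c "
from h import *
st(-16.1)"
```

```text
t 6.35 p [ 0.4886 -0.2247  0.1305] yaw -16.06 F [0.9831 0.5702 0.3665] M [-0.0818  0.0237  0.0138] w 0.0074
q [-0.2494  0.2391  0.6816  1.8287 -0.1636  1.1352  0.208 ]
turn needed [-0.0003 -0.0044 -0.0007]
```

apply_moves:
  deltas:
    - {"translation": [0,0,0.04],"turn": [0,0,0],"hand": 0.0}
    - {"translation": [0,0,0.03],"turn": [0,0,0.05],"hand": 0.0}
    - {"translation": [0.004,0.02,0.0],"turn": [0,0,0.13],"hand": 0.0}
    - {"translation": [0.004,0.025,0.0],"turn": [0,0,0.13],"hand": 0.0}
    - {"translation": [0.004,0.025,0.0],"turn": [0,0,0.13],"hand": 0.0}

```text
time: 6.85
ee_pos: [0.5006, -0.1586, 0.2118]
eef_rot: [0.647, 0.762, 0.0, 0.003]
ft_force: [1.3, 0.4, -1.7]
width: 0.0077
```

apply_moves:
  deltas:
    - {"translation": [0.004,0.025,0.0],"turn": [0,0,0.13],"hand": 0.0}
    - {"translation": [0.004,0.025,0.0],"turn": [0,0,0.13],"hand": 0.0}
    - {"translation": [0.004,0.025,0.0],"turn": [0,0,0.13],"hand": 0.0}
    - {"translation": [0.004,0.025,0.0],"turn": [0,0,0.13],"hand": 0.0}
    - {"translation": [0.004,0.025,0.0],"turn": [0,0,0.13],"hand": 0.0}

```text
time: 7.35
ee_pos: [0.5207, -0.0299, 0.2161]
eef_rot: [0.358, 0.934, 0.002, 0.004]
ft_force: [0.0, -0.6, -1.4]
width: 0.0073
```

apply_moves:
  deltas:
    - {"translation": [0.004,0.02,0.0],"turn": [0,0,0.13],"hand": 0.0}
    - {"translation": [0.004,0.02,0.0],"turn": [0,0,0.13],"hand": 0.0}
    - {"translation": [0.004,0.02,0.0],"turn": [0,0,0.13],"hand": 0.0}
    - {"translation": [0.004,0.01,0.0],"turn": [0,0,0.13],"hand": 0.0}
    - {"translation": [0.0,0.0,0.0],"turn": [0,0,0.1],"hand": 0.0}

```text
time: 7.85
ee_pos: [0.5368, 0.0467, 0.2195]
eef_rot: [0.04, 0.999, 0.004, 0.004]
ft_force: [0.0, -0.7, 0.4]
width: 0.0071
```

```bash
python3 -c "
from h import *
st(103)"
```

```text
t 7.85 p [0.5368 0.0467 0.2195] yaw 85.39 F [ 0.0248 -0.6726  0.3591] M [-0.005   0.0147 -0.0017] w 0.0071
q [-0.4998  0.1278  0.3651  1.7121 -0.0543  1.3007  1.3669]
turn needed [-0.0094  0.0074  0.3074]
```

apply_moves:
  deltas:
    - {"translation": [0.005,0.02,-0.02],"turn": [-0.009,0.007,0.13],"hand": 0.0}
    - {"translation": [0.005,0.02,-0.02],"turn": [0,0,0.13],"hand": 0.0}
    - {"translation": [0.003,0.01,-0.015],"turn": [0,0,0.04],"hand": 0.0}
    - {"translation": [0,0.0,-0.005],"turn": [0,0,0],"hand": 0.0}
    - {"translation": [0,0,0],"turn": [0,0,0],"hand": 0.0}

```text
time: 8.35
ee_pos: [0.5508, 0.0972, 0.1617]
eef_rot: [-0.116, 0.993, -0.0, 0.002]
ft_force: [0.5, 0.1, -0.7]
width: 0.0076
```

Run:
```python
from h import *
st(103)
snap('scene','s4.png');snap('top','t4.png')
s=cv2.imread('pics/s4.png');t=cv2.imread('pics/t4.png')
cv2.imwrite('pics/m4.png',np.hstack([cv2.resize(s[120:220,240:320],(480,600),interpolation=cv2.INTER_CUBIC),cv2.resize(t[150:260,150:208],(316,600),interpolation=cv2.INTER_CUBIC)]))
```

```text
t 8.35 p [0.5508 0.0972 0.1617] yaw 103.31 F [ 0.479   0.1037 -0.673 ] M [-0.0234 -0.0389  0.0057] w 0.0076
q [-0.523   0.2207  0.3053  1.7309 -0.0695  1.1961  1.6036]
turn needed [ 0.0002  0.0047 -0.0054]
```

View pics/m4.png

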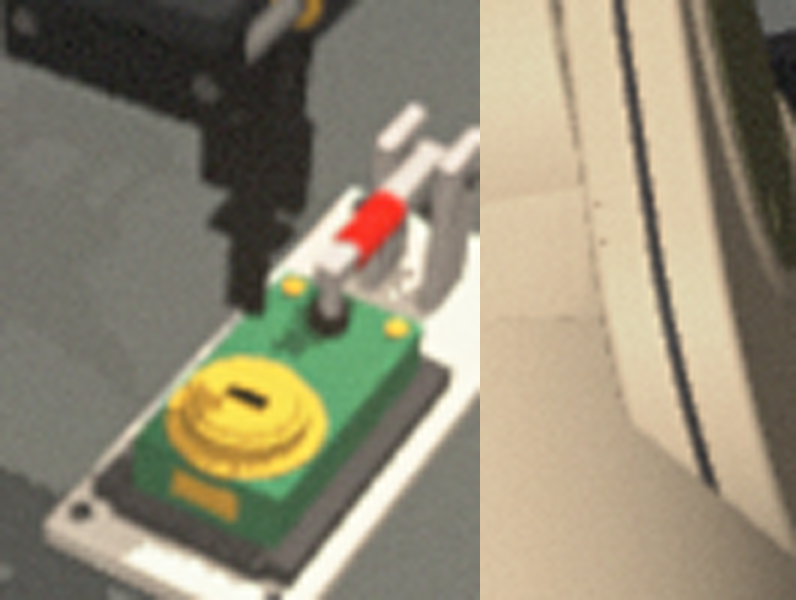

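The right (top-camera) crop is blocked by the arm. In the scene crop the key hangs upright with its blade bottom from (228,303) to (266,312), and the keyway runs from (230,388) to (266,407). I'll compare these with the projected model and align.

Run:
```python
from h import *
p=np.array([.5508,.0972,.1617]);yaw=np.radians(13.3);X=np.array([np.cos(yaw),np.sin(yaw),0]);Y=np.array([-X[1],X[0],0])
def pr(P):
    q=proj('scene',P);return np.column_stack([(q[:,0]-240+.5)*6-.5,(q[:,1]-120+.5)*6-.5])
tip=p-[0,0,.0634]
for dz in(0,.003):
  print('tip corners -x-y,+x-y,+x+y,-x+y',pr([tip+[0,0,dz]+a*.007*X+b*.0025*Y for a,b in((-1,-1),(1,-1),(1,1),(-1,1))]).round(1).tolist())
yk=np.radians(13);X=np.array([np.cos(yk),np.sin(yk),0]);Y=np.array([-X[1],X[0],0])
for k in([.5507,.0995,.056],[.5524,.1004,.056]):
  print('slot ends/centre',pr([np.array(k)+a*.008*X for a in(-1,0,1)]).round(1).tolist())
# image motion per mm at tip
b=pr([tip]);print('d/dx,dy,dz per mm',[(pr([tip+.001*e])-b).round(2).tolist() for e in np.eye(3)])
# contour corners of slot dark blob & blade from image
s=cv2.imread('pics/s4.png').astype(int).sum(2)
print(s[180:192,275:288]);print(s[164:174,274:290])
```

```text
tip corners -x-y,+x-y,+x+y,-x+y [[223.1, 309.3], [258.8, 324.0], [266.1, 315.9], [230.5, 301.3]]
tip corners -x-y,+x-y,+x+y,-x+y [[223.5, 302.7], [259.4, 317.4], [266.6, 309.2], [230.9, 294.6]]
slot ends/centre [[223.1, 391.0], [242.6, 399.5], [262.2, 408.0]]
slot ends/centre [[228.3, 392.2], [247.8, 400.6], [267.5, 409.1]]
d/dx,dy,dz per mm [[[2.15, 1.39]], [[2.0, -1.34]], [[0.15, -2.21]]]
[[494 532 541 545 565 573 564 560 556 537 519 491 437]
 [564 572 568 562 556 557 558 564 567 562 560 569 536]
 [570 564 566 563 563 569 559 564 555 561 560 562 569]
 [567 568 563 543 534 563 567 565 567 561 557 567 565]
 [555 562 511 378 382 460 501 536 558 564 563 562 562]
 [493 521 428 260 181 175 233 366 482 534 560 568 563]
 [426 436 487 457 345 240 161 162 216 379 550 558 560]
 [427 431 544 565 534 461 358 267 218 384 550 562 564]
 [489 507 544 567 567 564 529 475 439 537 562 567 562]
 [544 556 567 565 559 561 566 567 556 565 563 563 562]
 [505 550 556 558 563 558 567 559 563 563 557 537 533]
 [490 488 497 521 534 547 545 542 538 541 532 493 500]]
[[362 363 358 303 206 139 137 135 122 133 169 354 575 682 712 722]
 [360 357 353 314 197 130 127 132 145 118 247 555 685 622 595 649]
 [361 353 366 295 196 131 122 141 144 142 341 638 596 516 513 534]
 [358 369 360 285 178 142 134 118 125 145 362 485 449 514 545 553]
 [357 355 366 287 161 121 131 146 141 148 294 387 396 429 496 512]
 [361 362 361 271 164 135 119 140 124 149 288 367 361 345 373 382]
 [360 350 348 275 201 160 158 123 131 149 297 366 378 375 373 348]
 [353 365 359 336 301 306 222 139 140 167 304 382 381 381 370 306]
 [359 351 363 360 390 470 358 248 230 240 353 392 400 393 361 307]
 [351 354 354 390 469 490 431 353 343 347 377 393 386 386 339 300]]
```

apply_moves:
  deltas:
    - {"translation": [0.0,0.0025,-0.012],"turn": [0,0.005,-0.005],"hand": 0.0}
    - {"translation": [0,0.0,-0.012],"turn": [0,0,0.0],"hand": 0.0}
    - {"translation": [0,0,-0.004],"turn": [0,0,0],"hand": 0.0}
    - {"translation": [0,0.0,0],"turn": [0,0,0],"hand": 0.0}

```text
time: 8.85
ee_pos: [0.5519, 0.098, 0.1341]
eef_rot: [-0.111, 0.994, 0.0, 0.002]
ft_force: [1.0, 0.4, -0.7]
width: 0.0075
```

Run:
```python
from h import *
st(103)
```

```text
t 8.85 p [0.5519 0.098  0.1341] yaw 102.71 F [ 1.0341  0.3733 -0.7126] M [-0.0035 -0.0322 -0.0316] w 0.0075
q [-0.5189  0.2499  0.3032  1.758  -0.0815  1.1425  1.6017]
turn needed [-0.001   0.0032  0.0051]
```

apply_moves:
  deltas:
    - {"translation": [-0.001,0.0018,-0.006],"turn": [0,0.003,0.004],"hand": 0.0}
    - {"translation": [0,0,-0.003],"turn": [0,0,0],"hand": 0.0}
    - {"translation": [0,0,0],"turn": [0,0,0],"hand": 0.0}

```text
time: 9.15
ee_pos: [0.5508, 0.0997, 0.1244]
eef_rot: [-0.113, 0.994, 0.0, 0.0]
ft_force: [0.3, 0.4, -1.4]
width: 0.0078
```

Run:
```python
from h import *
p=st(103)['ee_pos']
# average several frames for a cleaner close look
s=np.mean([camera('scene').astype(float) for _ in range(4)],0)[:,:,::-1]
cv2.imwrite('pics/s5.png',s);np.save('s5.npy',s)
cv2.imwrite('pics/s5b.png',cv2.resize(s[155:200,260:305].astype(np.uint8),(600,600),interpolation=cv2.INTER_CUBIC))
f=600/45;yaw=np.radians(13);X=np.array([np.cos(yaw),np.sin(yaw),0]);Y=np.array([-X[1],X[0],0])
pr=lambda P:((proj('scene',P)-[260,155]+.5)*f-.5).round(0).tolist()
print('tip',pr([p-[0,0,.0634]+a*.007*X+b*.0025*Y for a,b in((-1,-1),(1,-1),(1,1),(-1,1))]))
print('slot',pr([np.array([.551,.0998,.056])+a*.008*X+b*.0033*Y for a,b in((-1,-1),(1,-1),(1,1),(-1,1))]))
```

```text
t 9.15 p [0.5508 0.0997 0.1244] yaw 102.93 F [ 0.3026  0.384  -1.4367] M [ 0.0351 -0.0038  0.0106] w 0.0078
q [-0.5189  0.2605  0.3005  1.7671 -0.0855  1.1265  1.6054]
turn needed [-0.0009 -0.0001  0.0012]
tip [[230.0, 391.0], [307.0, 424.0], [322.0, 406.0], [246.0, 373.0]]
slot [[222.0, 415.0], [309.0, 453.0], [330.0, 429.0], [243.0, 391.0]][ WARN:0@6.038] global loadsave.cpp:1063 imwrite_ Unsupported depth image for selected encoder is fallbacked to CV_8U.
```

View pics/s5b.png

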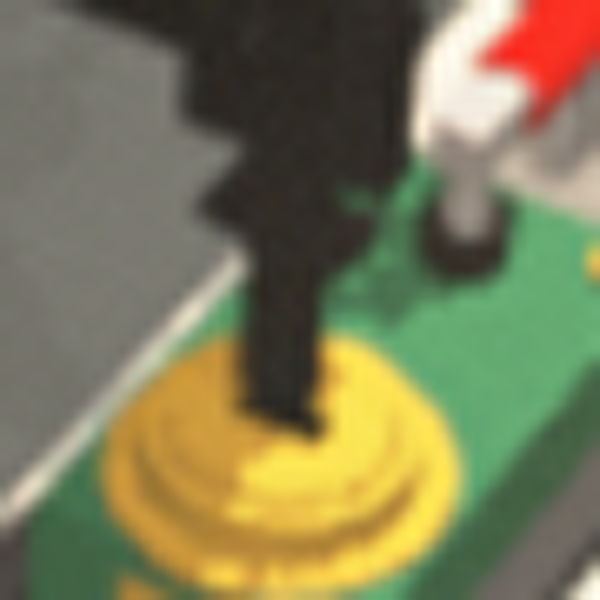

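The blade is directly over the keyway. The dark blade edges are at x = 243 to 322 and the slot centre is at about x = 283, with the bottom at (240,405) to (318,436). I'll lower gently and feel for the entry.

apply_moves:
  deltas:
    - {"translation": [0,0,-0.003],"turn": [0,0,0],"hand": 0.0}
    - {"translation": [0,0,-0.003],"turn": [0,0,0],"hand": 0.0}
    - {"translation": [0,0,-0.002],"turn": [0,0,0],"hand": 0.0}

```text
time: 9.65
ee_pos: [0.5516, 0.0999, 0.1171]
eef_rot: [-0.113, 0.994, 0.001, 0.001]
ft_force: [-0.7, 0.3, -0.9]
width: 0.0079
```

Run:
```python
from h import *
st(103)
```

```text
t 9.65 p [0.5516 0.0999 0.1171] yaw 102.93 F [-0.721   0.2534 -0.9126] M [0.0298 0.0759 0.0015] w 0.0079
q [-0.5174  0.268   0.2995  1.7745 -0.0887  1.1097  1.6078]
turn needed [-0.0017  0.002   0.0013]
```

apply_moves:
  deltas:
    - {"translation": [-0.0005,0,-0.003],"turn": [0,0,0],"hand": 0.0}
    - {"translation": [0,0,-0.003],"turn": [0,0,0],"hand": 0.0}
    - {"translation": [0,0,-0.002],"turn": [0,0,0],"hand": 0.0}

```text
time: 9.95
ee_pos: [0.5514, 0.1, 0.1089]
eef_rot: [-0.113, 0.994, 0.001, 0.002]
ft_force: [-0.2, -0.9, 0.1]
width: 0.0077
```

Run:
```python
from h import *
st(103)
```

```text
t 9.95 p [0.5514 0.1    0.1089] yaw 102.93 F [-0.1626 -0.9426  0.1123] M [ 0.0452  0.1983 -0.0336] w 0.0077
q [-0.5163  0.2759  0.2983  1.7838 -0.0918  1.092   1.6099]
turn needed [-0.002   0.0028  0.0012]
```

It is in: the tip is about 10 mm below the mouth with no axial force. I'll keep pushing with small alternating twists.

apply_moves:
  deltas:
    - {"translation": [0,0,-0.004],"turn": [0,0.002,0.05],"hand": 0.0}
    - {"translation": [0,0,-0.004],"turn": [0,0,-0.08],"hand": 0.0}
    - {"translation": [0,0,-0.004],"turn": [0,0,0.08],"hand": 0.0}
    - {"translation": [0,0,-0.003],"turn": [0,0,-0.05],"hand": 0.0}

```text
time: 10.35
ee_pos: [0.5536, 0.1005, 0.0963]
eef_rot: [-0.113, 0.994, 0.002, 0.003]
ft_force: [-2.6, -0.9, 10.5]
width: 0.0076
```

Run:
```python
from h import *
st(103)
```

```text
t 10.35 p [0.5536 0.1005 0.0963] yaw 102.99 F [-2.6477 -0.9464 10.4892] M [-0.1708  0.9836 -0.0142] w 0.0076
q [-0.5125  0.2923  0.2962  1.7927 -0.0991  1.0644  1.617 ]
turn needed [-0.0038  0.0056  0.0001]
```

apply_moves:
  deltas:
    - {"translation": [-0.0015,0,-0.002],"turn": [-0.003,0.006,0.06],"hand": 0.0}
    - {"translation": [-0.0005,0,-0.004],"turn": [0,0,-0.1],"hand": 0.0}
    - {"translation": [0,0,-0.004],"turn": [0,0,0.1],"hand": 0.0}
    - {"translation": [0,0,-0.004],"turn": [0,0,-0.06],"hand": 0.0}

```text
time: 10.75
ee_pos: [0.5539, 0.1007, 0.0861]
eef_rot: [-0.113, 0.994, 0.001, 0.002]
ft_force: [-6.3, -1.6, 14.6]
width: 0.0078
```

Run:
```python
from h import *
st(103)
```

```text
t 10.75 p [0.5539 0.1007 0.0861] yaw 102.94 F [-6.3181 -1.5972 14.5669] M [-0.315   1.8342 -0.0029] w 0.0078
q [-0.511   0.3059  0.2946  1.7996 -0.1032  1.0459  1.6187]
turn needed [-0.0028  0.0045  0.0011]
```

apply_moves:
  deltas:
    - {"translation": [-0.0015,-0.0003,-0.001],"turn": [-0.002,0.004,0.05],"hand": 0.0}
    - {"translation": [0,0,-0.003],"turn": [0,0,-0.08],"hand": 0.0}
    - {"translation": [0,0,-0.003],"turn": [0,0,0.05],"hand": 0.0}

```text
time: 11.05
ee_pos: [0.5548, 0.1009, 0.0848]
eef_rot: [-0.121, 0.993, 0.002, 0.003]
ft_force: [-12.1, -2.1, 31.8]
width: 0.0074
```

Run:
```python
from h import *
st(103)
s=np.mean([camera('scene').astype(float) for _ in range(2)],0)[:,:,::-1].astype(np.uint8)
cv2.imwrite('pics/s6.png',s)
cv2.imwrite('pics/s6b.png',cv2.resize(s[130:205,250:330],(640,600),interpolation=cv2.INTER_CUBIC))
```

```text
t 11.05 p [0.5548 0.1009 0.0848] yaw 103.89 F [-12.133   -2.0623  31.8273] M [-0.4845  3.1429  0.0291] w 0.0074
q [-0.5077  0.3085  0.2917  1.799  -0.1044  1.0428  1.6363]
turn needed [-0.0039  0.0051 -0.0155]
```

View pics/s6b.png

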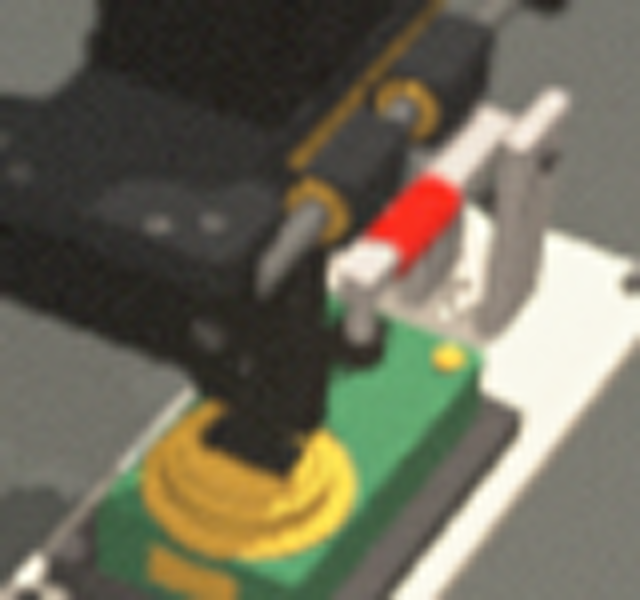

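The shoulder now sits on the cylinder mouth at (250,445) in the crop, and the clamp is still closed. The downward force is about 32 N, so the key is seated. I'll ease off the side load before turning.

apply_moves:
  deltas:
    - {"translation": [-0.002,-0.0003,0.0],"turn": [-0.003,0.005,-0.01],"hand": 0.0}
    - {"translation": [-0.001,0,0],"turn": [0,0,0],"hand": 0.0}
    - {"translation": [0,0,-0.0005],"turn": [0,0,0],"hand": 0.0}

```text
time: 11.45
ee_pos: [0.5528, 0.1007, 0.0855]
eef_rot: [-0.118, 0.993, 0.001, 0.002]
ft_force: [-0.7, -0.1, 1.5]
width: 0.0075
```

Run:
```python
from h import *
st(103)
```

```text
t 11.45 p [0.5528 0.1007 0.0855] yaw 103.54 F [-0.6976 -0.0583  1.548 ] M [ 0.0046 -0.0447 -0.0136] w 0.0075
q [-0.5105  0.3054  0.2928  1.8014 -0.1016  1.0457  1.6273]
turn needed [-0.0018  0.0032 -0.0094]
```

apply_moves:
  deltas:
    - {"translation": [0,0,-0.001],"turn": [-0.001,0.003,-0.1],"hand": 0.0}
    - {"translation": [0,0,-0.001],"turn": [0,0,-0.12],"hand": 0.0}
    - {"translation": [0,0,-0.001],"turn": [0,0,-0.12],"hand": 0.0}

```text
time: 11.75
ee_pos: [0.5534, 0.1006, 0.085]
eef_rot: [0.057, 0.998, 0.001, 0.001]
ft_force: [-5.9, -1.7, 15.1]
width: 0.0075
```

Run:
```python
from h import *
st()
```

```text
t 11.75 p [0.5534 0.1006 0.085 ] yaw 83.52 F [-5.8735 -1.6639 15.1163] M [-0.3238  1.5879  0.0439] w 0.0075
q [-0.554   0.3118  0.3455  1.8009 -0.1217  1.0479  1.2946]
turn needed [-0.0016  0.0012  0.    ]
```

apply_moves:
  deltas:
    - {"translation": [-0.0006,0,0],"turn": [-0.001,0.001,-0.12],"hand": 0.0}
    - {"translation": [-0.0003,0,-0.0005],"turn": [0,0,-0.12],"hand": 0.0}
    - {"translation": [-0.0003,0,-0.0005],"turn": [0,0,-0.12],"hand": 0.0}
    - {"translation": [-0.0003,0,-0.0005],"turn": [0,0,-0.12],"hand": 0.0}

```text
time: 12.15
ee_pos: [0.5531, 0.1002, 0.0851]
eef_rot: [0.302, 0.953, 0.001, 0.001]
ft_force: [-1.8, 0.1, 6.9]
width: 0.0075
```

Run:
```python
from h import *
st()
```

```text
t 12.15 p [0.5531 0.1002 0.0851] yaw 54.86 F [-1.8079  0.0909  6.8763] M [-0.3254  0.4513  0.0401] w 0.0075
q [-0.6205  0.3166  0.424   1.8065 -0.1481  1.0468  0.8164]
turn needed [-0.0003  0.0029  0.    ]
```

apply_moves:
  deltas:
    - {"translation": [-0.0003,0,-0.0005],"turn": [0,0.003,-0.12],"hand": 0.0}
    - {"translation": [-0.0003,0,-0.0005],"turn": [0,0,-0.12],"hand": 0.0}
    - {"translation": [-0.0003,0,-0.0005],"turn": [0,0,-0.12],"hand": 0.0}
    - {"translation": [-0.0003,0,-0.0005],"turn": [0,0,-0.12],"hand": 0.0}
    - {"translation": [-0.0003,0,-0.0005],"turn": [0,0,-0.12],"hand": 0.0}

```text
time: 12.65
ee_pos: [0.5529, 0.0997, 0.0851]
eef_rot: [0.58, 0.814, 0.001, 0.001]
ft_force: [-2.7, -1.0, 8.3]
width: 0.0073
```

Run:
```python
from h import *
st()
```

```text
t 12.65 p [0.5529 0.0997 0.0851] yaw 19.06 F [-2.7471 -0.9897  8.3343] M [-0.4088  0.5926  0.1124] w 0.0073
q [-0.7047  0.3287  0.5268  1.8107 -0.1876  1.0498  0.2251]
turn needed [0.0001 0.0021 0.    ]
```

apply_moves:
  deltas:
    - {"translation": [-0.0003,0,-0.0005],"turn": [0,0.002,-0.1],"hand": 0.0}
    - {"translation": [-0.0003,0,-0.0005],"turn": [0,0,-0.08],"hand": 0.0}
    - {"translation": [-0.0003,0,-0.0005],"turn": [0,0,-0.06],"hand": 0.0}
    - {"translation": [-0.0003,0,-0.0005],"turn": [0,0,-0.04],"hand": 0.0}

```text
time: 13.05
ee_pos: [0.5526, 0.0995, 0.0851]
eef_rot: [0.693, 0.721, 0.0, 0.0]
ft_force: [-1.9, -0.8, 7.9]
width: 0.0071
```

Run:
```python
from h import *
st()
```

```text
t 13.05 p [0.5526 0.0995 0.0851] yaw 2.21 F [-1.9342 -0.8266  7.8906] M [-0.3579  0.6869  0.2606] w 0.0071
q [-0.7459  0.3362  0.5777  1.8129 -0.2086  1.0522 -0.0512]
turn needed [0.     0.0012 0.    ]
```

The moment jumped to 0.26 Nm, which means the stop. I'll hold with a small residual turn and push, then check.

apply_moves:
  deltas:
    - {"translation": [-0.0003,0,-0.0005],"turn": [0,0.001,-0.02],"hand": 0.0}
    - {"translation": [-0.0003,0,-0.0005],"turn": [0,0,-0.02],"hand": 0.0}

```text
time: 13.25
ee_pos: [0.5525, 0.0996, 0.0851]
eef_rot: [0.708, 0.706, 0.0, 0.0]
ft_force: [-1.8, -0.5, 9.3]
width: 0.0078
```

Run:
```python
from h import *
st()
s=np.mean([camera('scene').astype(float) for _ in range(6)],0)[:,:,::-1].astype(np.uint8)
st()
cv2.imwrite('pics/s7.png',s)
cv2.imwrite('pics/s7b.png',cv2.resize(s[130:205,250:330],(640,600),interpolation=cv2.INTER_CUBIC))
```

```text
t 13.25 p [0.5525 0.0996 0.0851] yaw -0.15 F [-1.8117 -0.5109  9.2856] M [-0.2728  0.589   0.352 ] w 0.0078
q [-0.7518  0.3372  0.5849  1.8133 -0.2117  1.0526 -0.09  ]
turn needed [-0.0001  0.001  -0.    ]
t 13.55 p [0.5525 0.0996 0.0851] yaw -0.09 F [-2.1468 -1.1214  8.4547] M [-0.2979  0.5408  0.3199] w 0.0076
q [-0.7516  0.3371  0.5847  1.8133 -0.2116  1.0526 -0.0891]
turn needed [-0.0001  0.0011 -0.    ]
```

View pics/s7b.png

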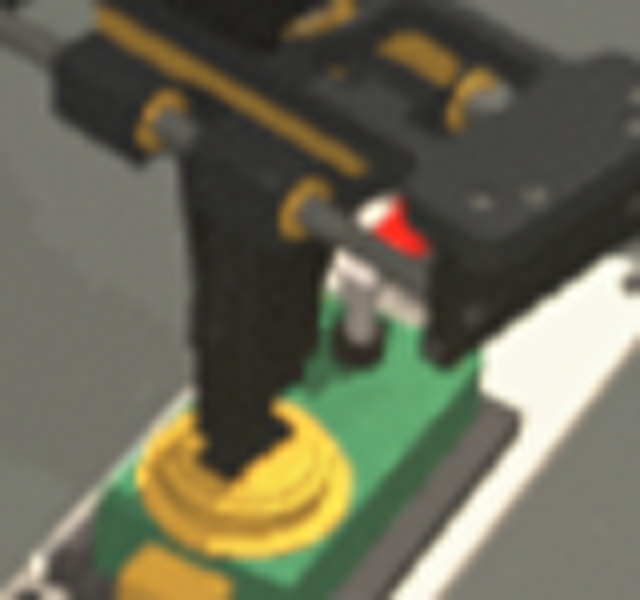

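The shoulder now lies across the cylinder at a right angle to before, from (205,465) to (290,430), and is still seated. The foot is still on the lock at (360,340), and the pose held steady over 0.3 s. Handing in.

Run:
```python
from h import *
print(order.close_job()); st()
```

```text
the job is handed in; nothing more can be done
None
the job is handed in; nothing more can be done
```

The lock test is done and handed in at about 13.6 s. The clamp was shut first, then the black key was seated in the cylinder and turned clockwise to the stop, where the gripper still holds it. The hand-in gave no verdict, so these are my own last checks:

- **Clamp:** the last picture shows its foot still on the lock. An earlier picture showed the arm level and closed before I took the key.
- **Key seating:** the tool stopped at z = 0.0851 m, against 0.0854 m expected with the shoulder on the mouth. The push down is about 8 to 9 N and the tool is upright to about 0.001 rad.
- **Turn:** the tool turned about 103°, or 1.8 rad. The turning moment rose from 0.11 to about 0.32 Nm, well above the 0.085 Nm spring, so the plug is at its stop. I inferred the plug angle from this and did not measure it.
- **Grip and hold:** the fingers are set to 40 N at 7.6 mm opening, and the pose did not move over the last 0.3 s.
- **Lock and other items:** the lock looked in place in its nest. While seating the key, the forces briefly reached 32 N down and 12 N sideways, and I eased them off before turning. I did not look at the other keys and fittings again after lifting the black key, but no move went near the fittings.

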